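# Set the plate carrier's end stops and stack dishes in it with cork between

## Robot

A 7-joint arm with a two-finger parallel gripper is mounted at the origin on the work surface. World frame = base frame: x ahead of the robot, y to its left, z up, the work surface at z = 0. Lengths are in m, angles in degrees, forces in N, time in s.
With the tool pointing down it reaches from about 0.35 to 0.775 m from the base axis. Payload 3.1 kg.
Tool frame: the origin (TCP) lies on the centre line of the jaws, within the pads' length; the fingertips stand 17 mm ahead of it and the grasp point (between the pads) lies 2 mm behind it (robot.tip_reach is the distance from the TCP to the fingertips, in m); z points along the fingers, y is the line along which they close (so a half turn about z gives the same grasp; the last joint's range is limited). The gripper opens to 85 mm and grips with 20 to 120 N. Pads are 22 mm wide; open, the fingers measure 114 mm over their backs; the gripper's body (76 mm by 85 mm) begins 54 mm behind the grasp point. The pads swing forward as they close: fully open they stand 13 mm farther back than shut.
Start: joints at [-79.567, 17.813, 0.802, 86.603, -0.252, 75.585, -1.558], TCP at [0.122, 0.536, 0.248] pointing down, gripper open.
Joint ranges: [-154.91, 154.91], [-16.99, 109.72], [-72.82, 74.43], [7.12, 147.25], [-82.49, 262.49], [11.32, 116.49], [-174.64, 174.64]. Speed limits (degrees/s): [159.86, 159.86, 180, 180, 180, 180, 180].

## Interface

Orientations are given as [roll, pitch, yaw] about the fixed x, y, z axes, in that order (R = Rz(yaw) Ry(pitch) Rx(roll)).
In Python, from station import robot, fingers, vision, workorder, recognise gives the robot as it stands. Calls block until the motion is done:
- robot.move_to(position, orientation): joint-space move of the TCP to a pose.
- robot.line_to(position, orientation=None, velocity=0.15, f_stop=None): straight line of the TCP; orientation=None keeps the orientation; velocity is the mean speed in m/s. With f_stop (N) it stops when the force on the tool has changed by that much, and returns True; else False.
- robot.move_j(angles): joint-space move.
- fingers.gripper_to(opening, force=None): opening from 0.0 (shut) to 1.0 (fully open); force is the grip in N (None keeps the last); returns when the fingers have stopped.
- robot.pause(seconds).
- robot.inverse_kinematics(position, orientation): joint angles nearest the present ones, or None.
- vision.grab_frame(name): name is "scene" or "top" or "wrist"; returns the picture (400x640x3 uint8, red, green, blue); there is no depth.
- vision.calibration(name): a dict with "mtx" (3x3 intrinsics, pixels), "extrinsics" (4x4, takes a point from world to camera coordinates); the wrist camera has in their place "T_tool_cam" (4x4, takes a point from camera to tool coordinates, whose origin is the TCP and whose axes are the flange's). Camera axes: x right, y up, looking along -z (the intrinsics and any distortion apply to the point x, -y, -z); pixel columns grow to the right and rows downward; lengths in m; the calibration is good to about 2 mm. A picture is of the moment at which its call begins: read the wrist's pose just before it. calibration takes no time and is no camera call.
A pose or a line that the arm cannot do raises robot.PlanningError and nothing moves.
- workorder.close_job(): hands the job in; it is judged then, once.
Trained networks look in the newest picture that a camera, given by its name, has taken for a name from the list of things; names that differ only in an ending like _2 or _b are one class to them, and where a whole thing is asked for, a point or a joint stands for the part that bears it (a point fixed in the world has none). Each returns a list of dicts, best first, with "p" (0 to 1); they miss things now and then, are a little off and sometimes report something else, mostly with a low value. They report only what shows in the picture. A call takes as long as a camera call. They do not tell look-alikes from the thing itself.
- recognise(label, camera): "rect" ([centre column, centre row, width, height] in pixels, round what is visible of it).
Readings, each from a call of its own:
- robot.current_time_s(): time.
- robot.current_joint_positions(): joint angles.
- robot.current_dq(): joint speeds.
- robot.current_joint_torque(): joint torques, N m.
- robot.current_tool_pos(): TCP position.
- robot.current_eef_rot(): TCP orientation.
- robot.current_contact_force(): force on the tool from outside, world axes, zero at the start.
- robot.current_torque(): the same for the moment, N m.
- robot.current_finger_gap(): opening from 0.0 (shut) to 1.0 (fully open).
- robot.current_gripper_force(): force on a finger pad.
Only numpy, scipy, OpenCV 4.12 (cv2) and the standard library are available. Lean on these libraries where they do the work, as an engineer would, in place of code of your own. Each camera call takes 0.05 s, during which the arm holds its last target. There are 200 camera calls.

## Task

Get the plate carrier ready and load it with the oblong dishes: first lift each end stop's black knob out of its notch, slide the stop and let the knob drop fully home in the third notch counted from the middle (the same on both sides), so that the stops stand just clear of the dishes' ends. Then stack every dish that is on the worktop flat and squarely on the carrier's rubber bed between the stops, with a cork sheet laid squarely between each dish and the next so that no two dishes touch. A spare cork sheet may stay where it is; leave the other kitchen things alone.

Things in the scene. Friction and masses are not known exactly. Their poses are not given: they have to be found in the camera images.
- carrier: Plate carrier, fixed: maple board 120 x 336 x 12 mm (end rails to 22 mm), rubber-topped bed 98 x 80 mm in the middle, top at 32 mm; on either side a steel rack with five notches 16 mm apart, carrying a grey sliding end stop with a black lift knob. Origin: centre of the board's underside, on the worktop. y: long axis (along the racks and the stacked dishes' length), x: short axis, z up.
- bed (a point): Centre of the rubber bed's top face, 32 mm above the worktop, with the carrier's axes. The centre of the stack goes here. Four steel side pins of 10 mm diameter with round tops stand on the bed at x +-43 mm, y +-34 mm, up to 90 mm over the worktop: 76 mm clear across; the fingers go between a side's two pins (58 mm clear). At the third notches the stops' inner faces are 75 mm to either side.
- stop_left (a joint): Slide of the end stop on the carrier's +y side (m), growing outwards from the bed. Notches, counted from the middle: 0, 0.016, 0.032 (the third), 0.048, 0.064; play 1.5 mm. Its upright plate (90 mm wide, top 74 mm over the worktop, outward lip to 84 mm) has its inner face 43 mm + this value from the bed's centre. Slides with about 1 N, only while its knob is lifted.
- stop_right (a joint): The same for the end stop on the carrier's -y side, also growing outwards from the bed.
- knob_left (a joint): Lift of the left stop's knob (m): 0 fully home in a notch, at most 0.020. A spring and its weight pull it down with 4 to 5 N. Above 0.0105 its wedge tip is free of the pointed crests between notches; below 0.004 it locks the stop. Let go within about 6 mm of a notch it drops in and centres itself.
- knob_right (a joint): The same for the right stop's knob.
- grip_left (a point): Middle of the left stop's black knob, the height to grip: an upright cylinder of 26 mm diameter (cap 31 mm across in the top 4 mm), 48 to 74 mm over the worktop when home; this point is then at 61 mm and moves with the knob. It is on the carrier's long axis, 29 mm outward of the stop plate's inner face: close the fingers along the carrier's x.
- grip_right (a point): The same for the right stop's knob.
- dish_a: Oblong flat stoneware serving dish, white with a blue glazed well in its top, 140 x 62 x 12 mm, about 0.23 kg; there are three or four alike (an absent one reads None). Origin: centre of its underside; x along its length, y along its width, z up. Grip it across its 62 mm width.
- dish_b: Oblong flat stoneware serving dish, white with a blue glazed well in its top, 140 x 62 x 12 mm, about 0.23 kg; there are three or four alike (an absent one reads None). Origin: centre of its underside; x along its length, y along its width, z up. Grip it across its 62 mm width.
- dish_c: Oblong flat stoneware serving dish, white with a blue glazed well in its top, 140 x 62 x 12 mm, about 0.23 kg; there are three or four alike (an absent one reads None). Origin: centre of its underside; x along its length, y along its width, z up. Grip it across its 62 mm width.
- dish_d: Oblong flat stoneware serving dish, white with a blue glazed well in its top, 140 x 62 x 12 mm, about 0.23 kg; there are three or four alike (an absent one reads None). Origin: centre of its underside; x along its length, y along its width, z up. Grip it across its 62 mm width.
- cork_a: Cork separator sheet, stiff, light brown, 130 x 58 x 6 mm, about 0.03 kg; there are three alike, one more than needed when there are three dishes. Origin: centre of its underside; x along its length, y along its width, z up. Grip it across its 58 mm width.
- cork_b: Cork separator sheet, stiff, light brown, 130 x 58 x 6 mm, about 0.03 kg; there are three alike, one more than needed when there are three dishes. Origin: centre of its underside; x along its length, y along its width, z up. Grip it across its 58 mm width.
- cork_c: Cork separator sheet, stiff, light brown, 130 x 58 x 6 mm, about 0.03 kg; there are three alike, one more than needed when there are three dishes. Origin: centre of its underside; x along its length, y along its width, z up. Grip it across its 58 mm width.
- salt_pot: Bystander: white ceramic salt pot, 46 mm across, 68 mm high; origin at the centre of its foot.
- pepper_mill: Bystander: dark wooden pepper mill, 48 mm across, 112 mm high; origin at the centre of its foot.
- mug: Bystander: white mug, 80 mm across plus its handle, 85 mm high; origin at the centre of its foot.
- spice_jar: Bystander: small glass jar with a wooden cap, 48 mm across, 85 mm high; origin at the centre of its foot.
- oil_bottle: Bystander: green glass oil bottle, 56 mm across, 190 mm high; origin at the centre of its foot.
- bowl: Bystander: blue bowl, 120 mm across, 50 mm high; origin at the centre of its foot.
- spoon: Bystander: wooden spoon, 190 mm long, lying behind the carrier; origin under its middle.
Mind the look-alikes: they are no part of the job. Leave any orange or purple look-alike of the dish_c alone. What is shaped like the dish_b but red is not meant.

How it is judged (in metres and radians):
On the way, in this order (a step that is already met when the one before it is completed fails the run):
1. both end stops stand in their third notches with the knobs fully home (value of joint stop_left between 0.028 and 0.036 m and value of joint each of knob_left, knob_right below 0.003 m and value of joint stop_right between 0.028 and 0.036 m), for 0.3 s.
2. every dish lies flat and square in the carrier, with cork between each two (x of dish_a in the frame of bed between -0.012 and 0.012 m and y of dish_a in the frame of bed between -0.012 and 0.012 m and z of dish_a in the frame of bed between -0.003 and 0.075 m and angle between the x axis of each of dish_a, dish_b, dish_c, dish_d and the y axis of carrier, either way round below 0.15 rad and angle between each of dish_a, dish_b, dish_c, dish_d's own z axis and vertical below 0.06 rad and x of dish_b in the frame of bed between -0.012 and 0.012 m and y of dish_b in the frame of bed between -0.012 and 0.012 m and z of dish_b in the frame of bed between -0.003 and 0.075 m and x of dish_c in the frame of bed between -0.012 and 0.012 m and y of dish_c in the frame of bed between -0.012 and 0.012 m and z of dish_c in the frame of bed between -0.003 and 0.075 m and x of dish_d in the frame of bed between -0.012 and 0.012 m and y of dish_d in the frame of bed between -0.012 and 0.012 m and z of dish_d in the frame of bed between -0.003 and 0.075 m and contact force between dish_a and dish_b below 0.05 N and contact force between each of dish_a, dish_b and dish_c below 0.05 N and contact force between each of dish_a, dish_b, dish_c and dish_d below 0.05 N and (horizontal distance between cork_a and bed above 0.1 m or (x of cork_a in the frame of bed between -0.014 and 0.014 m and y of cork_a in the frame of bed between -0.016 and 0.016 m and angle between the x axis of cork_a and the y axis of carrier, either way round below 0.2 rad and angle between cork_a's own z axis and vertical below 0.06 rad)) and (horizontal distance between cork_b and bed above 0.1 m or (x of cork_b in the frame of bed between -0.014 and 0.014 m and y of cork_b in the frame of bed between -0.016 and 0.016 m and angle between the x axis of cork_b and the y axis of carrier, either way round below 0.2 rad and angle between cork_b's own z axis and vertical below 0.06 rad)) and (horizontal distance between cork_c and bed above 0.1 m or (x of cork_c in the frame of bed between -0.014 and 0.014 m and y of cork_c in the frame of bed between -0.016 and 0.016 m and angle between the x axis of cork_c and the y axis of carrier, either way round below 0.2 rad and angle between cork_c's own z axis and vertical below 0.06 rad))), for 0.3 s.
At the end, for the whole second after the job is handed in: Stops within 4 mm of the third notch, knobs within 3 mm of home. Each dish present is at rest in the stack, within 12 mm of the bed centre on both axes, 0.15 rad of square, tilt under 0.06; none touch. Each cork lies square in the stack (14 mm, 16 mm along) or over 100 mm from the bed's centre (all of step 1 and all of step 2 and linear speed of each of dish_a, dish_b, dish_c, dish_d below 0.02 m/s).
It fails at once if one of the other kitchen things (salt pot, pepper mill, mug, spice jar, oil bottle, bowl, spoon) is pushed or carried more than 40 mm (distance of any of salt_pot, pepper_mill, mug, spice_jar, oil_bottle, bowl, spoon from where it was at the start of the episode above 0.04 m).
Of dish_a, dish_b, dish_c, dish_d only 3 to 4 are there at a start; the rules pass over those that are not, and their reading is None.
At some moment in a run one of dish_a, dish_b, dish_c, dish_d, cork_a, cork_b, cork_c may be knocked a few centimetres aside while the robot is not near it.
Once in a run the grip may slacken for a moment while it holds something.
It also fails if it takes over 210 s, if anything falls off the work surface, if the arm or the gripper's body presses on something with over 40 N, if the wrist force passes 120 N, or if a joint passes its speed limit or range.

## Working session

There is one attempt and no reset: what is moved stays moved. The work goes in short steps, each a Python script; the robot and the scene stay as the last script left them, time stands still between calls to the robot, and variables do not carry over. Pictures are saved under pics/ and viewed, at most 14 in all, crops included, and the job is handed in when it is done.

```bash
ls; mkdir -p pics; python3 - <<'E'
from station import robot, fingers, vision, workorder, recognise
import cv2
print(robot.current_time_s(), robot.current_tool_pos(), robot.current_eef_rot(), robot.tip_reach)
for n in ("top","scene"):
    im=vision.grab_frame(n); cv2.imwrite(f"pics/{n}0.png",im[:,:,::-1])
    print(n,vision.calibration(n))
    for l in ("carrier","dish_a","cork_a","knob_left","grip_left"):
        try: print(l,[(round(d['p'],2),[round(v) for v in d['rect']]) for d in recognise(l,n)])
        except Exception as e: print(l,e)
print(vision.calibration("wrist"))
E
```

```text
pics
0.0 [0.12191711 0.53560212 0.24722265] [-1.79864453e+02  5.60351272e-03  1.67177902e+02] 0.017
top {'mtx': array([[398.52575141,   0.        , 319.31090575],
       [  0.        , 398.52575141, 199.28285933],
       [  0.        ,   0.        ,   1.        ]]), 'extrinsics': array([[ 0.02077161, -0.99952379,  0.02281979, -0.04404574],
       [ 0.99333784,  0.02322006,  0.11287497, -0.50388888],
       [-0.11335109,  0.02032317,  0.99334712, -1.34911352],
       [ 0.        ,  0.        ,  0.        ,  1.        ]])}
carrier [(0.77, [309, 174, 93, 38])]
dish_a [(0.89, [282, 218, 24, 42]), (0.84, [201, 277, 20, 40]), (0.82, [337, 222, 22, 44]), (0.74, [421, 216, 18, 39]), (0.7, [397, 279, 39, 38]), (0.65, [451, 262, 41, 16]), (0.5, [232, 212, 19, 37]), (0.25, [197, 209, 24, 38])]
cork_a [(0.96, [234, 213, 16, 37]), (0.84, [394, 164, 20, 39]), (0.69, [348, 169, 16, 31]), (0.6, [197, 210, 19, 37]), (0.36, [311, 176, 97, 43])]
knob_left [(0.49, [289, 173, 10, 9])]
grip_left []
scene {'mtx': array([[390.83637795,   0.        , 318.74254512],
       [  0.        , 390.83637795, 200.815
[... 576 characters left out ...]
84, 43, 69])]
cork_a [(0.83, [393, 194, 37, 27]), (0.61, [430, 186, 31, 27]), (0.59, [230, 294, 31, 40])]
knob_left [(0.42, [361, 221, 8, 9])]
grip_left [(0.29, [142, 282, 41, 65])]
{'mtx': array([[289.15062872,   0.        , 315.61887593],
       [  0.        , 289.15062872, 198.98638305],
       [  0.        ,   0.        ,   1.        ]]), 'T_tool_cam': array([[-2.59750555e-04,  9.51444524e-01,  3.07820159e-01,
         7.81118876e-02],
       [ 9.99999893e-01,  3.64849524e-04, -2.83878594e-04,
        -1.48371981e-03],
       [-3.82402772e-04,  3.07820052e-01, -9.51444517e-01,
        -1.25382182e-01],
       [ 0.00000000e+00,  0.00000000e+00,  0.00000000e+00,
         1.00000000e+00]])}
```

```bash
python3 - <<'E'
import cv2
im=cv2.imread("pics/top0.png")[125:315,150:490]
cv2.imwrite("pics/top0z.png",cv2.resize(im,None,fx=2.35,fy=2.35,interpolation=cv2.INTER_CUBIC))
E
```

```text
(no output)
```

View pics/top0z.png

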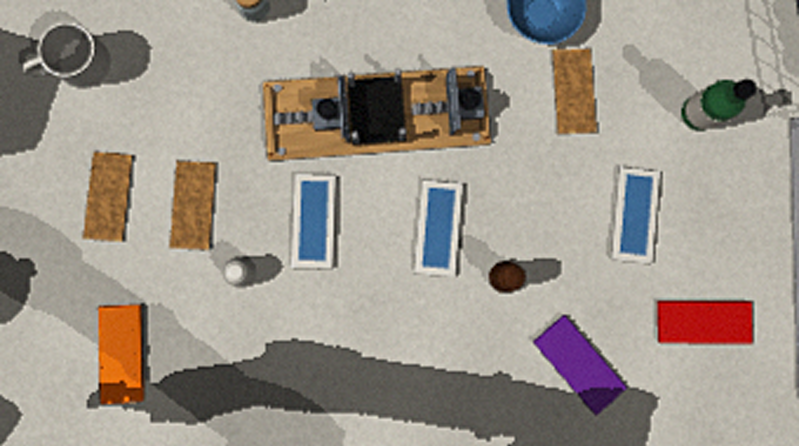

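View pics/scene0.png

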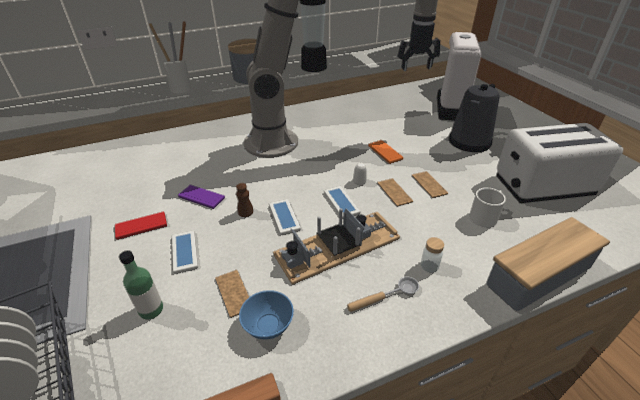

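```bash
cat > h.py <<'E'
from station import robot, fingers, vision, workorder, recognise
import numpy as np, cv2
from scipy.spatial.transform import Rotation as Rn
def cam(name, pose=None):
    """-> K, camera-to-world 4x4"""
    c=vision.calibration(name)
    if name!="wrist": return c["mtx"], np.linalg.inv(c["extrinsics"])
    T=np.eye(4); T[:3,3]=pose[0]; T[:3,:3]=Rn.from_euler("xyz",pose[1],degrees=True).as_matrix()
    return c["mtx"], T@c["T_tool_cam"]
def shot(name, save=None):
    pose=(robot.current_tool_pos(),robot.current_eef_rot())
    im=vision.grab_frame(name)
    if save: cv2.imwrite(f"pics/{save}.png",im[:,:,::-1])
    return im, cam(name,pose)
def toworld(px, kc, z):
    K,T=kc; px=np.atleast_2d(px).astype(float)
    d=np.c_[(px[:,0]-K[0,2])/K[0,0],-(px[:,1]-K[1,2])/K[1,1],-np.ones(len(px))]@T[:3,:3].T
    o=T[:3,3]; return o+d*((z-o[2])/d[:,2])[:,None]
def topx(P, kc):
    K,T=kc; Ti=np.linalg.inv(T); c=np.atleast_2d(P)@Ti[:3,:3].T+Ti[:3,3]
    return np.c_[K[0,2]+K[0,0]*c[:,0]/-c[:,2], K[1,2]-K[1,1]*c[:,1]/-c[:,2]]
def mask(im, kind):
    h=cv2.cvtColor(im,cv2.COLOR_RGB2HSV)
    if kind=="dish": m=cv2.inRange(h,(98,90,50),(118,255,255))
    else: m=cv2.inRange(h,(8,80,60),(22,215,235))
    return cv2.morphologyEx(m,cv2.MORPH_OPEN,np.ones((3,3)))
def blobs(im, kc, kind, z, lo, hi):
    """rects in world plane z: (x,y,angle deg of long axis,long,short)"""
    out=[]
    for c in cv2.findContours(mask(im,kind),cv2.RETR_EXTERNAL,cv2.CHAIN_APPROX_NONE)[0]:
        if cv2.contourArea(c)<60: continue
        w=toworld(c[:,0],kc,z)[:,:2]
        (x,y),(a,b),t=cv2.minAreaRect((w*1000).astype(np.float32))
        if a<b: a,b,t=b,a,t+90
        t=(t+90)%180-90
        if lo[0]<a<hi[0] and lo[1]<b<hi[1]: out.append(np.round([x/1000,y/1000,t,a,b],4))
    return out
DZ,CZ=0.010,0.006
DLO,DHI=(85,25),(145,62); CLO,CHI=(110,44),(150,75)
E
python3 - <<'E'
from h import *
im=cv2.imread("pics/top0.png")[:,:,::-1].copy(); kc=cam("top")
print("dish",*blobs(im,kc,"dish",DZ,DLO,DHI),sep="\n"); print("cork",*blobs(im,kc,"cork",CZ,CLO,CHI),sep="\n")
Z=lambda u,v:(150+u/2.35,125+v/2.35)
print("board corners",toworld([Z(263,83),Z(487,67),Z(494,142),Z(268,160)],kc,.015))
print("knobs",toworld([Z(324,107),Z(470,97)],kc,.074)); print("bed",toworld([Z(376,107)],kc,.032))
print("mill,salt,bowl",toworld([Z(507,275)],kc,.11),toworld([Z(236,270)],kc,.06),toworld([Z(546,10)],kc,.05))
E
```

```text
dish
[ 4.30900e-01 -9.38000e-02 -3.96690e+00  1.15331e+02  3.78453e+01]
[4.36900e-01 9.31000e-02 1.33000e+00 1.14974e+02 3.81052e+01]
[  0.4572  -0.389   -5.5675 115.4994  37.6543]
cork
[  0.456    0.2715  -1.6263 128.5494  58.3713]
[  0.4661   0.3974  -3.6073 129.7111  58.1822]
[  0.6426  -0.297    3.6425 128.8048  58.4567]
board corners [[ 0.63966219  0.17175938  0.015     ]
 [ 0.67287784 -0.16434248  0.015     ]
 [ 0.55872346 -0.17598288  0.015     ]
 [ 0.52358908  0.16005952  0.015     ]]
knobs [[ 0.59451237  0.07585143  0.074     ]
 [ 0.61436716 -0.13346079  0.074     ]]
bed [[0.60424   0.0016129 0.032    ]]
mill,salt,bowl [[ 0.36039715 -0.18379119  0.11      ]] [[0.35984658 0.19415177 0.06      ]] [[ 0.75322227 -0.24719068  0.05      ]]
```

```bash
python3 - <<'E'
from h import *
for yaw in (95.7,-84.3):
    for p in ((.6,0,.27),(.594,.076,.06),(.614,-.134,.06)):
        print(yaw,p,robot.inverse_kinematics(p,[180,0,yaw]))
yaw=95.7
robot.move_to([.6,.04,.27],[180,0,yaw]); im,kc=shot("wrist","car1")
print(robot.current_time_s(),repr(kc[1]))
print("px bed/knobs",topx([[.599,0,.032],[.594,.076,.074],[.612,-.134,.074]],kc))
for l in ("knob_left","carrier"): print([(round(d['p'],2),np.round(d['rect'])) for d in recognise(l,"wrist")])
E
```

```text
95.7 (0.6, 0, 0.27) [-33.47248766  29.15142914  50.52758776  77.25046261 -22.2277192
  83.72537953  21.46615363]
95.7 (0.594, 0.076, 0.06) [-36.14157583  38.14442633  40.77763767  93.39667735 -28.0414279
  59.10361923  19.00451849]
95.7 (0.614, -0.134, 0.06) [-23.61682871  48.05895451  57.60253992  88.47060159 -42.77789929
  67.63179808  47.9681157 ]
-84.3 (0.6, 0, 0.27) [ -39.79313993   34.21214967   64.47365588   77.48046079  -30.54461769
   86.71697521 -152.16250986]
-84.3 (0.594, 0.076, 0.06) [ 28.802392    48.93258354 -61.93071518  90.66463993  45.54211014
  68.75520313 143.30159872]
-84.3 (0.614, -0.134, 0.06) [ -26.28617155   51.71356491   64.23556059   88.56851764  -48.38575868
   70.99810453 -128.37389881]
3.1 array([[ 9.94781724e-01, -9.72416896e-02, -3.08767823e-02,
         5.92347460e-01],
       [ 1.02025236e-01,  9.46890602e-01,  3.04941043e-01,
         1.18695848e-01],
       [-4.16047258e-04, -3.06499987e-01,  9.51870571e-01,
         3.95171431e-01],
       [ 0.00000000e+00,  0.00000000e+00,  0.00000000e+00,
         1.00000000e+00]])
px bed/knobs [[311.57701009 200.29318392]
 [313.28005623 146.51399543]
 [311.01984481 306.64906684]]
[(0.93, array([314., 151.,  23.,  27.]))]
[(0.86, array([315., 190.,  99., 250.])), (0.28, array([194., 112., 108.,  60.]))]
```

View pics/car1.png

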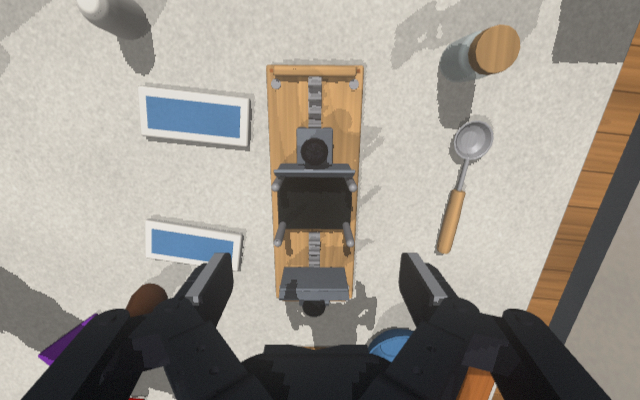

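```bash
python3 - <<'E'
from h import *
im=cv2.imread("pics/car1.png"); K=vision.calibration("wrist")["mtx"]
T=np.array([[ 9.94781724e-01, -9.72416896e-02, -3.08767823e-02,5.92347460e-01],[ 1.02025236e-01,  9.46890602e-01,  3.04941043e-01,1.18695848e-01],[-4.16047258e-04, -3.06499987e-01,  9.51870571e-01,3.95171431e-01],[0,0,0,1]])
kc=(K,T)
print("knobs",toworld([[314.5,150],[313.5,307]],kc,.074))
print("rail top corners",toworld([[266.5,67],[363.5,67]],kc,.022))
print("board bottom corners",toworld([[277,299],[353.5,299]],kc,.022))
# predicted outline
for c,yaw in (((.5985,0),5.7),):
    R=Rn.from_euler("z",yaw,degrees=True).as_matrix()
    P=lambda *a:topx(np.array(a,float)@R.T+[*c,0],kc).round().astype(int)
    for a in ([.060,.168,.022],[-.060,.168,.022],[.06,-.168,.022],[-.06,-.168,.022],[.043,.034,.09],[-.043,.034,.09],[.043,-.034,.09],[-.043,-.034,.09],[0,.072,.074],[0,-.136,.074]):
        u=P(a)[0]; cv2.circle(im,tuple(int(v) for v in u),2,(0,0,255),-1); print(a,u)
cv2.imwrite("pics/car1z.png",cv2.resize(im[40:330,230:400],None,fx=2.05,fy=2.05,interpolation=cv2.INTER_CUBIC))
E
```

```text
knobs [[ 0.59572406  0.07232808  0.074     ]
 [ 0.61532657 -0.13421631  0.074     ]]
rail top corners [[0.52996559 0.15627859 0.022     ]
 [0.64403077 0.16797154 0.022     ]]
board bottom corners [[ 0.56219053 -0.16636021  0.022     ]
 [ 0.67829895 -0.15441539  0.022     ]]
[0.06, 0.168, 0.022] [362  62]
[-0.06, 0.168, 0.022] [260  62]
[0.06, -0.168, 0.022] [351 303]
[-0.06, -0.168, 0.022] [272 302]
[0.043, 0.034, 0.09] [350 187]
[-0.043, 0.034, 0.09] [271 187]
[0.043, -0.034, 0.09] [347 244]
[-0.043, -0.034, 0.09] [274 243]
[0, 0.072, 0.074] [311 150]
[0, -0.136, 0.074] [311 307]
```

View pics/car1z.png

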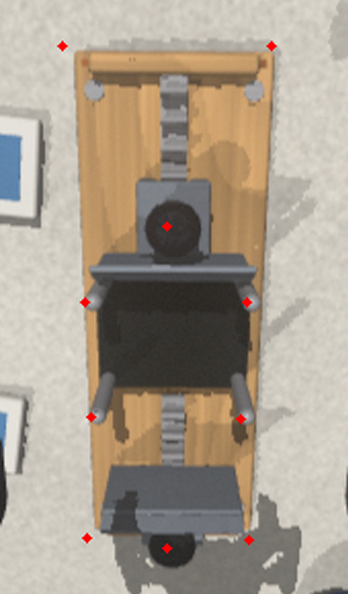

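```bash
cat >> h.py <<'E'
C=np.array([.6023,.001]); CY=5.7
U=np.array([-np.sin(np.radians(CY)),np.cos(np.radians(CY))])   # carrier +y in world
def bedpt(d): return C+U*d
def slide(d0,d1):
    yaw=CY+90; o=[180,0,yaw]; a,b=bedpt(d0),bedpt(d1); z=.059
    fingers.gripper_to(.7,50)
    robot.move_to([*a,.17],o); hit=robot.line_to([*a,z],velocity=.08,f_stop=8)
    print("down",hit,robot.current_tool_pos(),robot.current_contact_force())
    if hit: return
    fingers.gripper_to(0.,50); print("gap",robot.current_finger_gap(),robot.current_gripper_force())
    robot.line_to([*a,z+.015],velocity=.05); print("lift",robot.current_contact_force(),robot.current_finger_gap())
    robot.line_to([*b,z+.015],velocity=.05); print("slid",robot.current_contact_force(),robot.current_finger_gap())
    robot.line_to([*b,z+.001],velocity=.05); fingers.gripper_to(.7)
    robot.pause(.3); robot.line_to([*b,.17],velocity=.15); print(robot.current_time_s())
E
python3 - <<'E'
from h import *
slide(.072,.104)
robot.move_to([.6,.04,.27],[180,0,95.7]); im,kc=shot("wrist","car2")
E
```

```text
down False [0.59568181 0.07262986 0.05964024] [-0.16063877 -0.15372016  0.33838578]
gap 0.29144496310081774 48.919281363487244
lift [-0.23666712  0.01669756 -5.38702226] 0.28961490204422313
slid [ 0.74874424  0.85836196 -4.08620664] 0.2893935277386487
9.3167
```

View pics/car2.png

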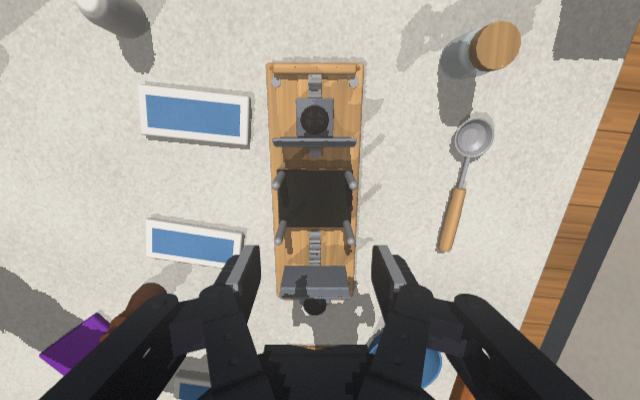

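```bash
python3 - <<'E'
from h import *
slide(-.136,-.104)
robot.move_to([.6,.04,.27],[180,0,95.7]); im,kc=shot("wrist","car3")
P=toworld([[314.5,119]],kc,.074); print("left px119 ->",P, (P[0,:2]-C)@U)
Rz=Rn.from_euler("z",CY,degrees=True).as_matrix()
print("expected px",topx(np.array([[0,.104,.074],[0,-.104,.074],[-.045,.075,.084],[.045,-.075,.084]])@Rz.T+[*C,0],kc))
cv2.imwrite("pics/car3z.png",cv2.resize(im[40:330,230:400,::-1],None,fx=2.05,fy=2.05,interpolation=cv2.INTER_CUBIC))
E
```

```text
down False [ 0.6162646  -0.13451278  0.0596604 ] [ 0.24188211 -0.59148673  0.32066318]
gap 0.2864947962153068 49.047269225120544
lift [-1.16578201  0.26117569 -3.80682547] 0.28335348952088407
slid [-3.08728602  0.45568507 -4.44980084] 0.2864447143496269
16.2
left px119 -> [[0.59184066 0.10100289 0.074     ]] 0.10054725444976167
expected px [[314.93569326 115.63464798]
 [315.41680743 283.84059976]
 [272.61493077 144.45441797]
 [352.16346508 268.21639518]]
```

View pics/car3z.png

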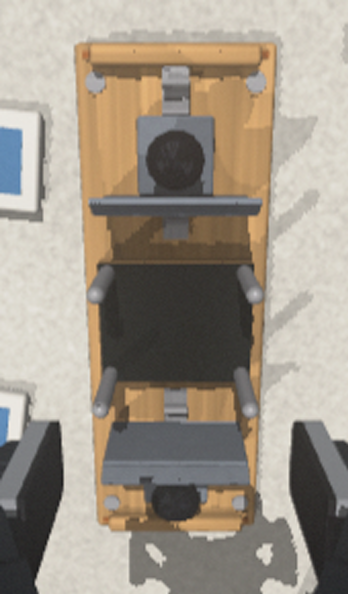

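```bash
cat >> h.py <<'E'
def bestyaw(p,t):
    c=[]
    for y in (t,t+180):
        y=(y+180)%360-180
        q=robot.inverse_kinematics(p,[180,0,y])
        if q is not None: c.append((abs(q[6]),y))
    return min(c)[1]
def see(kind,est,save=None,hz=.25):
    """hover over est=(x,y,t), measure the blob nearest to it"""
    p=[est[0],est[1],hz]; yaw=bestyaw(p,est[2]); robot.move_to(p,[180,0,yaw])
    im,kc=shot("wrist",save)
    b=blobs(im,kc,kind,DZ if kind=="dish" else CZ,DLO if kind=="dish" else CLO,DHI if kind=="dish" else CHI)
    b=[k for k in b if np.hypot(*(k[:2]-est[:2]))<.08]
    print("see",kind,b); return min(b,key=lambda k:np.hypot(*(k[:2]-est[:2]))) if b else None
E
python3 - <<'E'
from h import *
_,kc=None,None
Rz=Rn.from_euler("z",CY,degrees=True).as_matrix()
kc=cam("wrist",(robot.current_tool_pos(),robot.current_eef_rot()))
print("pins exp",topx(np.array([[-.043,.034,.09],[.043,.034,.09],[-.043,-.034,.09],[.043,-.034,.09]])@Rz.T+[*C,0],kc).round(1).tolist(),"seen (275.4,184.9)(355.4,184.9)(278.8,240)(351.5,240)")
fingers.gripper_to(.85,60)
b=see("dish",np.array([.4369,.0931,1.3]),"d1")
print(robot.current_eef_rot(),robot.current_joint_positions())
yaw=robot.current_eef_rot()[2]
yaw=bestyaw([b[0],b[1],.05],b[2])
robot.move_to([b[0],b[1],.06],[180,0,yaw]); hit=robot.line_to([b[0],b[1],.012],velocity=.04,f_stop=5)
print(hit,robot.current_tool_pos(),robot.current_contact_force(),robot.current_finger_gap(),robot.current_time_s())
E
```

```text
pins exp [[275.8, 182.6], [355.2, 182.3], [278.6, 239.5], [352.9, 239.3]] seen (275.4,184.9)(355.4,184.9)(278.8,240)(351.5,240)
see dish [array([ 4.384000e-01,  8.920000e-02, -3.484000e-01,  1.167593e+02,
        3.893830e+01])]
[-1.79982594e+02  7.10816739e-02 -1.78838197e+02] [-46.30457218   5.77732878  35.24565549 102.33886849  -3.4535485
  72.89976555  80.9782253 ]
False [0.43863108 0.08924068 0.0122071 ] [0.32916458 0.07283399 0.05162858] 0.8526153561394966 21.95
```

```bash
python3 - <<'E'
from h import *
p=robot.current_tool_pos(); hit=robot.line_to([p[0],p[1],.004],velocity=.03,f_stop=5)
print(hit,robot.current_tool_pos(),robot.current_contact_force())
z=robot.current_tool_pos()[2]
robot.line_to([p[0],p[1],z+(.005 if hit else .003)],velocity=.05)
fingers.gripper_to(0.,60); print(robot.current_finger_gap(),robot.current_gripper_force(),robot.current_contact_force())
shot("wrist","g1")
E
```

```text
True [0.43933452 0.0893262  0.00858049] [-1.4712317   0.05521498  7.66806021]
0.7075527737446882 64.4577419757843 [-2.07499662  1.64449204  7.83248148]
```

View pics/g1.png

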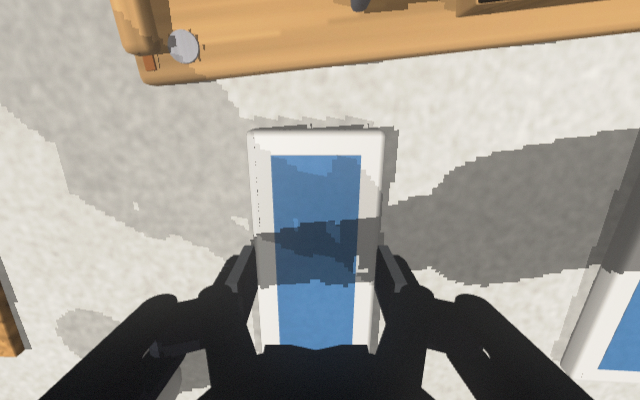

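```bash
cat >> h.py <<'E'
def place(zbase, goff, off=(0,0), zg=.0136):
    """put the held thing (centre at goff along tool x from the TCP) on the surface at zbase"""
    o=[180,0,CY+90]; t=C-U*goff+np.array(off)     # tool x = carrier +y at this yaw
    robot.move_to([*t,zbase+.09+zg if zbase>.04 else .145],o)
    print("carry gap",robot.current_finger_gap())
    robot.line_to([*t,zbase+zg+.006],velocity=.12,f_stop=10)
    print("above",robot.current_tool_pos(),robot.current_contact_force())
    hit=robot.line_to([*t,zbase+zg-.003],velocity=.02,f_stop=4)
    print("touch",hit,robot.current_tool_pos(),robot.current_contact_force(),robot.current_finger_gap())
    fingers.gripper_to(.85,60); robot.pause(.2)
    robot.line_to([*t,.2],velocity=.2)
def check(save):
    robot.move_to([*bedpt(.045),.27],[180,0,CY+90]); return shot("wrist",save)
E
python3 - <<'E'
from h import *
p=robot.current_tool_pos(); kc=cam("wrist",(p,robot.current_eef_rot()))
e=toworld([[317,130]],kc,.012)[0]; print("end",e,p,robot.current_eef_rot())
robot.line_to([p[0],p[1],.06],velocity=.08); print(robot.current_finger_gap(),robot.current_contact_force())
p=robot.current_tool_pos(); im,kc=shot("wrist"); 
m=mask(im,"dish"); cs=max(cv2.findContours(m,cv2.RETR_EXTERNAL,cv2.CHAIN_APPROX_NONE)[0],key=cv2.contourArea)
print("well top row",cs[:,0,1].min(), robot.current_eef_rot()); t=toworld([[316,cs[:,0,1].min()]],kc,.0565)[0]; print("well end rel TCP",(t-p))
E
```

```text
end [0.50792197 0.08720017 0.012     ] [0.43859089 0.08974761 0.01405574] [-1.79908602e+02  1.99565023e-02 -3.18080420e-01]
0.7029469555104749 [ 0.45290993  0.01085979 -3.4451887 ]
well top row 156 [-1.79994392e+02  5.52529304e-02 -3.21161132e-01]
well end rel TCP [ 0.05792124 -0.00206578 -0.00326813]
```

```bash
python3 - <<'E'
from h import *
place(.032,0.)
im,kc=check("p1"); b=blobs(im,kc,"dish",.042,DLO,DHI)
for k in b: 
    d=k[:2]-C; print(k,"bed y",d@U,"bed x",d@[U[1],-U[0]])
print(robot.current_time_s())
E
```

```text
carry gap 0.704568788682259
above [0.51636734 0.0294857  0.10294137] [-4.97693217  1.5489928   3.79036208]
touch True [0.516233   0.02950354 0.10291967] [ 0.26749438 -0.13013012  4.48331166] 0.7046528828601345
[ 4.43900e-01 -7.90000e-02 -4.07400e+00  1.05799e+02  3.52790e+01] bed y -0.0638721972375057 bed x -0.16556238226134928
[ 5.042000e-01  3.000000e-02 -7.515310e+01  1.096909e+02  3.387870e+01] bed y 0.03859987897872654 bed x -0.09473467867063075
27.55
```

View pics/p1.png

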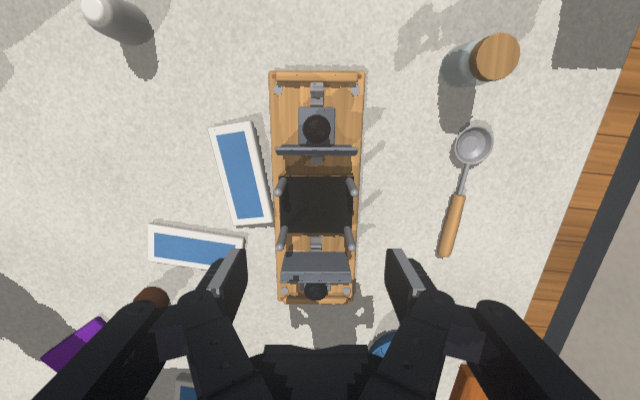

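```bash
python3 - <<'E'
from h import *
b=see("dish",np.array([.50,.03,-75.]),"d1b")
b2=b.copy(); im,kc=shot("wrist")
d=b[:2]-C; a=np.radians(b[2]); e=np.array([np.cos(a),np.sin(a)]); n=np.array([-e[1],e[0]])
X=np.array([U[1],-U[0]])
for s in (-30,0,20,30,40): # gap board edge to dish long edge nearest
    p=b[:2]+e*s/1000; 
    g=min(((p+n*k*.031)-C)@X*-1 for k in (1,-1))-.060; print(s,"y",(p-C)@U,"gap",g)
# contour quality: rect of the well at z=.01
print(robot.current_eef_rot(),robot.current_time_s())
E
```

```text
see dish [array([ 4.989000e-01,  2.140000e-02, -7.487040e+01,  1.197521e+02,
        3.885690e+01])]
-30 y 0.060163425338070085 gap 0.015196574423733442
0 y 0.03056879575070128 gap 0.010281505798939425
20 y 0.01083904269245542 gap 0.007004793382410085
30 y 0.0009741661633324785 gap 0.005366437174145311
40 y -0.008890710365790458 gap 0.00372808096588062
[-1.79960817e+02  4.76836220e-02  1.04931079e+02] 28.1333
```

View pics/d1b.png

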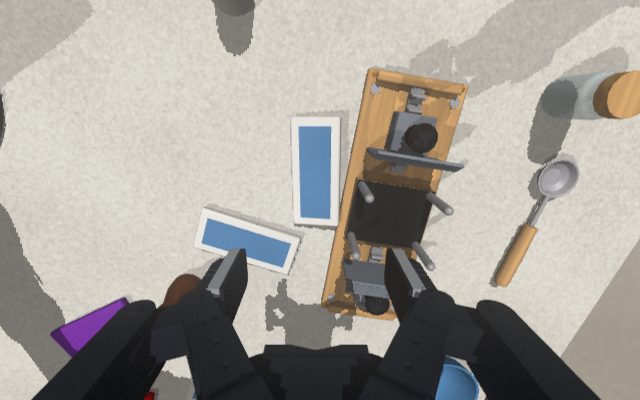

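```bash
python3 - <<'E'
from h import *
b=np.array([.4989,.0214,-74.87]); a=np.radians(b[2]); e=np.array([np.cos(a),np.sin(a)])
X=np.array([U[1],-U[0]])
p=b[:2]-e*.045-X*.002
fingers.gripper_to(.8,60); yaw=robot.current_eef_rot()[2]; o=[180,0,yaw]
robot.line_to([*p,.06],o,velocity=.2)
hit=robot.line_to([*p,.0125],velocity=.04,f_stop=5)
print(hit,robot.current_tool_pos(),robot.current_contact_force())
if not hit:
    fingers.gripper_to(0.,60); print(robot.current_finger_gap(),robot.current_contact_force())
    robot.line_to([*p,.03],velocity=.08)
    q=p+[-.06,.06]; robot.line_to([*q,.03],velocity=.12); print(robot.current_finger_gap(),robot.current_contact_force())
    robot.line_to([*q,.013],velocity=.04,f_stop=6); fingers.gripper_to(.85)
    robot.line_to([*q,.12],velocity=.2)
    b=see("dish",np.array([.439,.0814,-74.9])); print(robot.current_time_s())
else: robot.line_to([*p,.06],velocity=.1)
E
```

```text
True [0.48298789 0.06389878 0.03366202] [-0.28541248 -0.14199479 -0.28906404]
```

```bash
python3 - <<'E'
from h import *
p=robot.current_tool_pos()[:2]
print(robot.current_tool_pos(),robot.current_contact_force())
hit=robot.line_to([*p,.0125],velocity=.03,f_stop=6)
print(hit,robot.current_tool_pos(),robot.current_contact_force())
b=None
if robot.current_tool_pos()[2]<.016:
    fingers.gripper_to(0.,60); print(robot.current_finger_gap(),robot.current_contact_force())
    robot.line_to([*p,.03],velocity=.08)
    q=p+[-.06,.06]; robot.line_to([*q,.03],velocity=.12); print(robot.current_finger_gap(),robot.current_contact_force())
    robot.line_to([*q,.013],velocity=.04,f_stop=6); fingers.gripper_to(.85)
    robot.line_to([*q,.12],velocity=.2)
    b=see("dish",np.array([.439,.0814,-74.9])); print(robot.current_time_s())
E
```

```text
[0.48561033 0.06483443 0.06032325] [ 0.37401119 -0.41150865  0.2156019 ]
True [0.48313466 0.06415021 0.03386844] [ 0.055864   -0.10423781 -0.22383464]
```

```bash
python3 - <<'E'
from h import *
print(robot.current_tool_pos(),robot.current_finger_gap(),robot.current_contact_force(),robot.current_joint_positions(),robot.current_joint_torque())
im,_=shot("wrist"); im2,_=shot("scene")
a=im[60:400,80:560,::-1]; s=cv2.resize(im2[130:300,180:420,::-1],None,fx=2,fy=2)
s=cv2.copyMakeBorder(s,0,0,0,0,cv2.BORDER_CONSTANT)
h=np.zeros((340,960,3),np.uint8); h[:,:480]=a; h[:,480:]=s
cv2.imwrite("pics/c1.png",cv2.resize(h,(800,283)))
E
```

```text
[0.48313466 0.06415021 0.03386844] 0.8035296339894344 [ 0.055864   -0.10423781 -0.22383464] [-34.45213179  27.22553338  31.8865006  111.88030405 -19.35746236
  46.64834463  23.09765344] [-2.72813765e-02 -3.50410259e+01  5.40044680e+00 -1.66441602e+01
 -4.25279711e-02 -1.33207552e-01  2.51732563e-02]
```

View pics/c1.png

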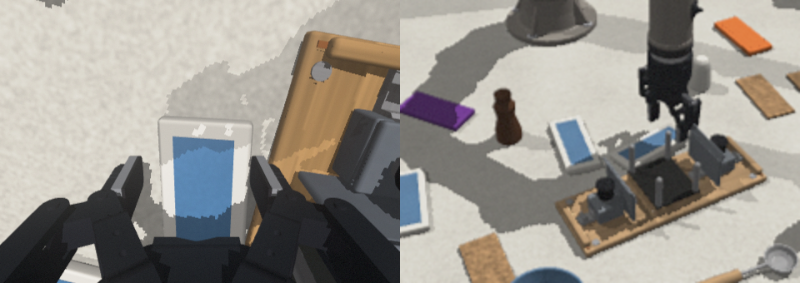

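```bash
cat >> h.py <<'E'
def grasp(kind,est,save=None):
    fingers.gripper_to(.85,60)
    b=see(kind,est,save)
    if b is None: return None
    p=b[:2]; yaw=bestyaw([*p,.05],b[2]); o=[180,0,yaw]
    robot.move_to([*p,.07],o)
    hit=robot.line_to([*p,.0135 if kind=="dish" else .0125],velocity=.05,f_stop=5)
    print("down",hit,robot.current_tool_pos(),robot.current_contact_force())
    if robot.current_tool_pos()[2]>.016: robot.line_to([*p,.15],velocity=.1); return None
    fingers.gripper_to(0.,60); print("grip",robot.current_finger_gap(),robot.current_contact_force())
    robot.line_to([*p,.165],velocity=.15); g=robot.current_finger_gap(); print("lift",g,robot.current_contact_force(),robot.current_time_s())
    return g
E
sed -i 's/robot.move_to(\[\*t,zbase+.09+zg if zbase>.04 else .145\],o)/robot.move_to([*t,.165],o); print("at",robot.current_tool_pos()-np.array([*t,.165]))/' h.py
python3 - <<'E'
from h import *
p=robot.current_tool_pos(); robot.line_to([p[0],p[1],.25],velocity=.25)
g=grasp("dish",np.array([.4309,-.0938,-4.]))
if g and g>.6: place(.032,0.); im,kc=check("p2")
b=blobs(im,kc,"dish",.042,DLO,DHI)
for k in b: 
    d=k[:2]-C; print(k,"bed y",d@U,"bed x",d@[U[1],-U[0]])
print(robot.current_time_s())
E
```

```text
see dish [array([ 4.312000e-01, -9.640000e-02, -4.243000e+00,  1.151932e+02,
        3.879850e+01])]
down False [ 0.43152343 -0.09649139  0.01376813] [-0.14629311 -0.43349451 -0.81337251]
grip 0.7030934449504336 [-2.2969956   1.36566615  6.44538078]
lift 0.7010868528860037 [-0.3030664   0.40558168 -2.57754781] 37.7417
at [-0.00061717 -0.00075454 -0.00061668]
carry gap 0.7019707801941824
above [0.60321099 0.00085729 0.05260055] [ 0.58083798 -0.1194528  -2.01938404]
touch True [0.60301926 0.00099694 0.04645734] [-0.85839059  0.32528453  4.73608291] 0.7009119260999531
[ 6.03300e-01 -2.00000e-03 -8.39600e+01  1.15384e+02  3.88108e+01] bed y -0.0030844864596273184 bed x 0.0006970963207303102
[ 5.043000e-01  3.010000e-02 -7.502000e+01  1.097475e+02  3.369760e+01] bed y 0.0386894525607483 bed x -0.09462524113866026
42.4167
```

View pics/p2.png

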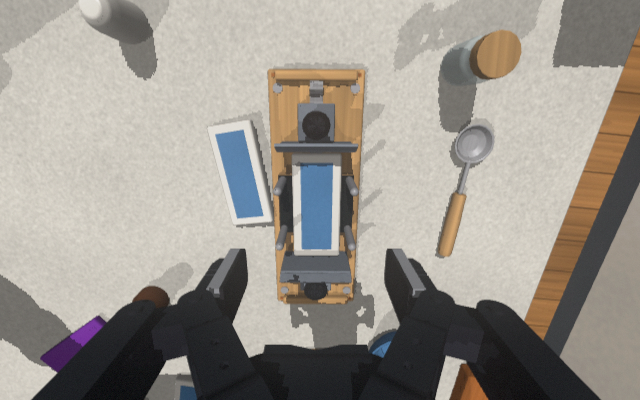

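```bash
python3 - <<'E'
from h import *
p=robot.current_tool_pos(); robot.line_to([p[0],p[1],.25],velocity=.25)
g=grasp("cork",np.array([.456,.2715,-1.6]))
if g and g>.55:
    place(.044,0.,off=U*.001,zg=.013); im,kc=check("p3")
    b=blobs(im,kc,"cork",.050,CLO,CHI)
    for k in b: 
        d=k[:2]-C; print(k,"bed y",d@U,"bed x",d@[U[1],-U[0]])
print(robot.current_time_s())
E
```

```text
see cork [array([  0.4431,   0.2927,  -1.8601, 127.3045,  57.3921])]
down False [0.4434313  0.29291777 0.01286624] [-0.76119052 -0.14417346  0.1200814 ]
grip 0.6558169131164403 [-0.8684052  -1.11783851  5.65275557]
lift 0.6514224048963188 [-0.70796426  0.10124653 -0.2688525 ] 47.4833
at [-0.00032298  0.00262898 -0.00054124]
carry gap 0.6488271079426454
above [0.60301223 0.00193541 0.06388916] [-0.4043798   0.16844761  0.06039491]
touch True [0.60288979 0.00196309 0.05762943] [-0.64802233 -0.0289793   3.57227273] 0.6502166225543979
51.9667
```

View pics/p3.png

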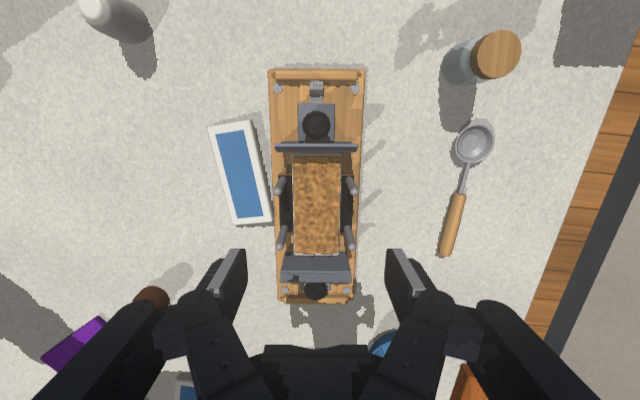

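```bash
python3 - <<'E'
from h import *
g=grasp("dish",np.array([.457,-.389,-5.6]))
if g and g>.6:
    place(.050,0.,off=U*.001); im,kc=check("p4")
    for k in blobs(im,kc,"dish",.060,DLO,DHI): 
        d=k[:2]-C; print(k,"bed y",d@U,"bed x",d@[U[1],-U[0]])
    print(robot.current_time_s())
    g=grasp("cork",np.array([.4661,.3974,-3.6]))
    if g and g>.55: place(.062,0.,off=U*.001,zg=.013); im,kc=check("p5")
print(robot.current_time_s())
E
```

```text
see dish [array([  0.4569,  -0.3912,  -5.6229, 116.7574,  38.6817])]
down False [ 0.45710408 -0.39147452  0.01389739] [ 0.69701145 -0.0047539   0.09044569]
grip 0.706801102367574 [-0.25972513  0.22533381  4.25526697]
lift 0.7030104482648569 [-0.31656184  0.48305737 -2.01219491] 57.3583
at [-2.83914866e-04 -2.62191751e-03  7.48868566e-05]
carry gap 0.7014601701794695
above [0.60301158 0.00164069 0.07046958] [-0.11427824 -0.37643585 -1.91249576]
touch True [0.60294778 0.00201314 0.06451694] [0.40152928 0.11269968 4.25311621] 0.7036762895185544
[ 6.036000e-01 -9.000000e-04 -8.426100e+01  1.156807e+02  3.902810e+01] bed y -0.0020197212575930688 bed x 0.0011048647164367585
[ 5.087000e-01  3.480000e-02 -7.501650e+01  1.039598e+02  3.195200e+01] bed y 0.04292920684069405 bed x -0.0897801938070357
62.0083
see cork [array([  0.4672,   0.3953,  -3.4711, 127.9374,  57.4269])]
down False [0.46753439 0.39552855 0.0129361 ] [-0.12706244 -0.07177015  0.38535325]
grip 0.6493800170734582 [0.21619574 0.66969919 4.61405458]
lift 0.6551479782181894 [ 0.05025812  0.04622099 -1.03989117] 67.175
at [ 0.00013937  0.00288309 -0.00041248]
carry gap 0.6551609944177735
above [0.60289425 0.0018401  0.08174274] [0.58552411 0.35815682 0.53982407]
touch True [0.60287251 0.00189512 0.07561764] [-0.46065998 -0.07277397  4.2324184 ] 0.6547594585730478
71.6917
```

```bash
python3 - <<'E'
import cv2,numpy as np
L=[cv2.imread(f"pics/{n}.png") for n in ("p4","p5")]
if L[1] is not None: cv2.imwrite("pics/p45.png",np.hstack([cv2.resize(i[60:310,180:380],(400,500)) for i in L]))
E
```

```text
(no output)
```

View pics/p45.png

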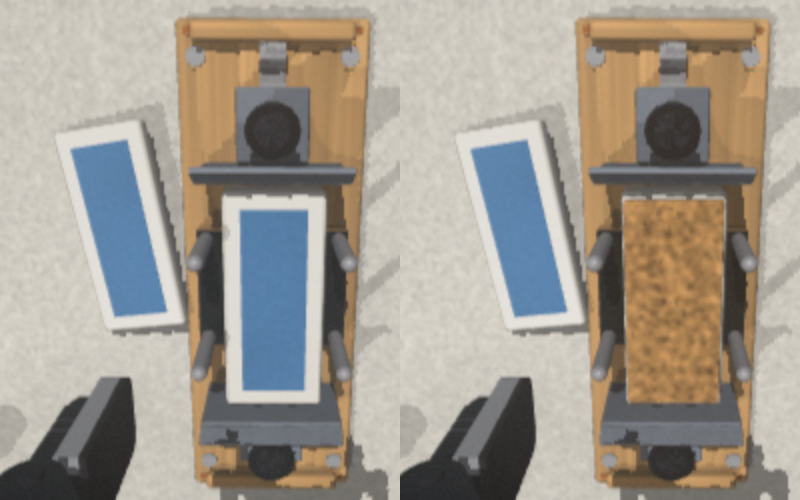

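```bash
python3 - <<'E'
from h import *
e=np.array([np.cos(np.radians(105.1)),np.sin(np.radians(105.1))]); X=np.array([U[1],-U[0]])
p=np.array([.4989,.0214])-e*.103-X*.003
q=p+e*.125
fingers.gripper_to(0.,40)
yaw=bestyaw([*p,.05],15.1); robot.move_to([*p,.15],[180,0,yaw])
hit=robot.line_to([*p,.0225],velocity=.06,f_stop=6); print("down",hit,robot.current_tool_pos(),robot.current_finger_gap())
if robot.current_tool_pos()[2]<.026:
    hit=robot.line_to([*q,.0225],velocity=.06,f_stop=12); print("push",hit,robot.current_tool_pos(),q,robot.current_contact_force())
    r=robot.current_tool_pos()[:2]-e*.01; robot.line_to([*r,.0225],velocity=.1)
p=robot.current_tool_pos(); robot.line_to([p[0],p[1],.25],velocity=.2)
fingers.gripper_to(.85,60)
b=see("dish",np.array([.475,.11,-75.]),"d1c"); print(robot.current_time_s())
E
```

```text
down False [ 0.52296933 -0.07836021  0.02275075] 6.0287195814561066e-05
push False [0.49039388 0.04200947 0.02264283] [0.49018373 0.04234244] [ 0.97692424 -4.27144627  3.02239451]
see dish [array([ 4.751000e-01,  1.113000e-01, -7.418040e+01,  1.169871e+02,
        3.869500e+01])]
81.2083
```

```bash
sed -i 's/def grasp(kind,est,save=None):/def grasp(kind,est,save=None,op=.85):/; s/^    fingers.gripper_to(.85,60)$/    fingers.gripper_to(op,60)/' h.py; python3 - <<'E'
from h import *
g=grasp("dish",np.array([.4751,.1113,-74.2]),op=.81)
if g and g>.6:
    place(.068,0.,off=U*.001); im,kc=check("p6")
    for k in blobs(im,kc,"dish",.078,DLO,DHI): 
        d=k[:2]-C; print(k,"bed y",d@U,"bed x",d@[U[1],-U[0]])
    im2,_=shot("scene")
    s=cv2.resize(im2[180:305,250:430,::-1],(576,400)); w=cv2.resize(im[60:310,180:380,::-1],(320,400))
    h=np.hstack([w,s]); cv2.imwrite("pics/p6z.png",cv2.resize(h,(800,357)))
print(robot.current_time_s())
E
```

```text
see dish [array([ 4.752000e-01,  1.116000e-01, -7.398750e+01,  1.160525e+02,
        3.887800e+01])]
down False [0.47552046 0.11163628 0.01381314] [-0.4233663  -0.59366836 -0.36089718]
grip 0.7070226518569545 [-0.61088436 -0.93561211  5.51752958]
lift 0.705327327804108 [-0.70478026  0.31914789 -2.96459538] 85.15
at [-0.00051775 -0.00024607 -0.0014339 ]
carry gap 0.7032593457293156
above [0.60282762 0.00211457 0.08841388] [ 0.38409563  1.78300791 -1.48748008]
touch True [0.60296106 0.00181821 0.0824689 ] [0.34817161 0.65807164 4.23134567] 0.7016415848309927
[ 6.032000e-01  1.200000e-03 -8.420010e+01  1.165524e+02  3.913090e+01] bed y 0.00010962333922296886 bed x 0.0009154139629138434
88.775
```

View pics/p6z.png

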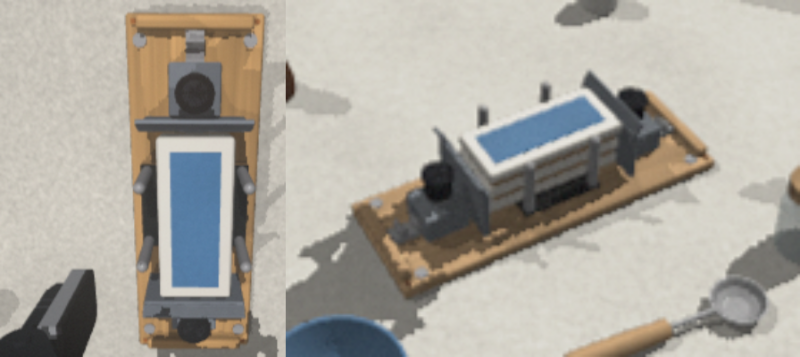

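The picture shows all three dishes stacked square between the stops, with a cork edge visible between each pair and both knobs low in their stops. I'm handing in.

```bash
python3 - <<'E'
from h import *
robot.pause(.5); print(workorder.close_job())
E
```

```text
the job is handed in; nothing more can be done
None
```

The job is handed in at about 89 s of the 210 s: both end stops are in their third notches and the three dishes are stacked square on the bed with a cork sheet between each pair. The first dish hit the pins and dropped beside the carrier, so I pushed it clear and stacked it last. The third cork sheet stayed where it was, and the hand-in returned no verdict.

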